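Reset the stop on a filling track and load the box

TASK

Set the filling track for the next pack length: lift the stop bar out of its pair of notches and drop it, square and fully down, into the next pair away from the track's open mouth. Then carry the filled steel box upright to the mouth, slide it in under the lips until it rests against the stop bar, and let go. Leave the white rack, the bowl and the scale where they are.

Things in the scene. Friction and masses are not known exactly. Their poses are not given: they have to be found in the camera images.
- track: Fixed filling track: white plate 335 x 150 x 8 mm (x -170 to 165) with two steel side rails from x = -50 (open mouth) to 160, then a cross wall 38 high. Origin on the table, on the centre line; x points from mouth to closed end, z up. Teeth on the rails at |y| 48-62, z 24-38, leave four pairs of notches 15 wide at x = 10, 50, 90, 130, floors at z = 24. Plate before the mouth is a bare apron.
- mouth (a point): Centre of the open mouth on the plate surface (track x = -50, z = 8 mm); axes as the track's. Inside: 88 mm between side walls; overhanging lips, underside z = 17, top z = 24, leave a slot 68 mm wide. Before the mouth, on the apron, two guides 9 mm high narrow from about 120 mm apart at x = -91 to 88 mm at the mouth.
- next_notch (a point): Midway between the pair of notches the bar must go into (track x = 90 mm, one pitch of 40 mm farther from the mouth than the pair it starts in, x = 50), at notch floor height (z = 24 mm); axes as the track's.
- stop_bar: Loose aluminium bar (0.16 kg) across the track. Origin: centre of underside. 10 mm thick (x, along track), 142 long (y), 22 high; end caps hang 10 below the underside, outside the rails, 3 mm play each side. In the middle an upright grip tab 12 thick (x), 36 wide (y), 22 to 71 above the underside. Seated, its underside lies on the notch floors and its axes agree with the track's.
- fill_box: Loose steel box of mushrooms (0.4 kg, contents fixed), left or right of the track. Origin: centre of underside. Runner plate 100 (x) x 84 (y) x 6 mm under a body 100 x 56, rim at 50 mm; a central upright grip rib 12 thick (y), 60 long (x) rises to 95 mm. Same either way round. Its x axis goes along the track; against the stop, its origin is 55 mm from the bar's.
- rack: Bystander: loose white plastic divided rack 80 x 120 x 45 mm, no handle; origin at the centre of its underside.
- bowl: Bystander: loose steel bowl, 180 mm across, 62 mm high, on the far side of the track; origin at the centre of its underside.
- scale: Bystander: loose cream bench scale 150 x 200 x 55 mm with a steel pan, on the far side of the track; origin at the centre of its underside.

How it is judged:
On the way, in this order (a step that is already met when the one before it is completed fails the run):
1. the stop bar sits square and fully down in the next pair of notches (x of stop_bar in the frame of next_notch between -0.005 and 0.005 m and z of stop_bar in the frame of next_notch between -0.003 and 0.003 m and angle between the x axis of stop_bar and the x axis of track, either way round below 0.08 rad and angle between stop_bar's own z axis and vertical below 0.08 rad), for 0.3 s.
2. the box has entered the track through the mouth, flat on its plate (z of fill_box in the frame of mouth between -0.003 and 0.003 m and y of fill_box in the frame of mouth between -0.006 and 0.006 m and angle between the x axis of fill_box and the x axis of track, either way round below 0.08 rad and angle between fill_box's own z axis and vertical below 0.06 rad and x of fill_box in the frame of mouth above -0.02 m), for 0.1 s.
At the end, for the whole second after the job is handed in: Stop bar in the next notches (within 5 mm along the track, 3 mm in height, 0.08 rad square and level). Box flat on the track plate under the lips (3 mm in height, 6 mm sideways, 0.08 rad in yaw, 0.06 in tilt), wholly inside the mouth, at most 6 mm from the bar. Both at rest (all of step 1 and z of fill_box in the frame of mouth between -0.003 and 0.003 m and y of fill_box in the frame of mouth between -0.006 and 0.006 m and angle between the x axis of fill_box and the x axis of track, either way round below 0.08 rad and angle between fill_box's own z axis and vertical below 0.06 rad and horizontal distance between fill_box and stop_bar below 0.061 m and x of fill_box in the frame of mouth above 0.05 m and linear speed of each of fill_box, stop_bar below 0.02 m/s); the robot touches nothing.
It fails at once if the filled box is tipped by more than 0.5 rad (angle between fill_box's own z axis and vertical above 0.5 rad).
It fails at once if the white divided rack is moved by more than 40 mm (distance of rack from where it was at the start of the episode above 0.04 m).
It fails at once if the bowl is moved by more than 40 mm (distance of bowl from where it was at the start of the episode above 0.04 m).
It fails at once if the scale is moved by more than 40 mm (distance of scale from where it was at the start of the episode above 0.04 m).
It also fails if it takes over 64 s, if anything falls off the work surface, if the arm or the gripper's body presses on something with over 40 N, if the wrist force passes 120 N, or if a joint passes its speed limit or range.

ROBOT

A 6-joint arm with a two-finger parallel gripper is mounted at the origin on the work surface. World frame = base frame: x ahead of the robot, y to its left, z up, the work surface at z = 0. Lengths are in m, angles in rad, forces in N, time in s.
With the tool pointing down it reaches from about 0.35 to 0.775 m from the base axis. Payload 7.3 kg.
Tool frame: the origin (TCP) lies on the mounting face of the last link; the fingertips stand 178 mm ahead of it and the grasp point (between the pads) lies 159 mm ahead of it (robot.tcp_to_tips is the distance from the TCP to the fingertips, in m); z points along the fingers, y is the direction in which the jaws open and shut (so a half turn about z gives the same grasp; the last joint's range is limited). The gripper opens to 92 mm and grips with 3 to 60 N. Pads are 19 mm wide; open, the fingers measure 130 mm over their backs; the gripper's body (75 mm by 190 mm) begins 47 mm behind the grasp point.
Start: joints at [-1.48, 0.342, 1.524, -0, 1.275, -0.146], TCP at [0.123, -0.51, 0.405] pointing down, gripper open.
Joint ranges: [-2.53, 2.53], [-0.77, 2.02], [0.04, 2.7], [-1, 4.14], [0.28, 2.66], [-3.11, 3.11]. Speed limits (rad/s): [2.57, 2.57, 3.14, 3.14, 3.14, 3.14].

INTERFACE

Orientations are given as [roll, pitch, yaw] about the fixed x, y, z axes, in that order (R = Rz(yaw) Ry(pitch) Rx(roll)).
In Python, from cell import robot, viewer gives the robot as it stands.
- The arm moves only by the shell command python3 -m creep 'ROWS' [OPENING] [FORCE]. ROWS is JSON, a list that holds one entry, the list of rows, each a list of 6 numbers: the shift along the world's x, y, z in mm, then the turn, a rotation vector about the world's x, y, z in degrees. A call has 1 to 5 rows; each row shifts and turns the pose as measured when the row begins; what a row does not reach is not made up. A row lasts 1/12 s, in which the tool goes at most 41.7 mm and 7.16 degrees, less where a joint would pass 70% of its speed; a pose out of reach is approached as far as the arm can. A call with a gripper value outside its range is refused whole. OPENING is the closure, from -1 (fully open) to 1 (shut), set as the call begins (- or left out, the last holds). The fingers move at their own pace and stop on an object; FORCE is the grip in N (left out, the last holds). Time passes only in rows, so rows that do not move let the fingers close. It gives the time, the measured TCP pose, the force and the opening at its end, in the units of the state.
- robot.observe(): the state, without advancing time (a new reading comes with each control period).
- viewer.read_camera(name): name is "side" or "top"; returns the picture (400x640x3 uint8, blue, green, red); there is no depth.
- viewer.camera_model(name): a dict with "fx", "fy", "cx", "cy" (pixels), "pose" (4x4, takes a point from camera to world coordinates). Camera axes: x right, y up, looking along -z (the intrinsics and any distortion apply to the point x, -y, -z); pixel columns grow to the right and rows downward; lengths in m; the calibration is good to about 2 mm. A picture is of the moment at which its call begins. camera_model takes no time and is no camera call.
- robot.hand_in(): hands the job in, once; it reports no verdict.
The state is a dict: "time": time; "qpos": joint angles; "qvel": joint speeds; "joint_efforts": joint torques, N m; "tool_pos": TCP position; "tool_rot": TCP orientation; "contact_force": force on the tool from outside, world axes, zero at the start; "torque": the same for the moment, N m; "opening": finger opening in m.
Only numpy, scipy, OpenCV 4.12 (cv2) and the standard library are available. Lean on these libraries where they do the work, as an engineer would, in place of code of your own. Each camera call takes 0.05 s, during which the arm holds its last target. There are 200 camera calls.

## Working session

There is one attempt and no reset: what is moved stays moved. The work goes in short steps, Python scripts to look and compute and a shell command to move; the robot and the scene stay as the last step left them, time stands still between calls to the robot, and variables do not carry over. Pictures are saved under pics/ and viewed, about 8 in all and at most 12, crops included, and the job is handed in when it is done.

```bash
mkdir -p pics; ls; cat > h.py <<'E'
import numpy as np, cv2
from cell import robot, viewer
def ray(name,u,v):
    m=viewer.camera_model(name); T=np.array(m["pose"])
    d=np.array([(u-m["cx"])/m["fx"],-(v-m["cy"])/m["fy"],-1.0])
    return T[:3,3],T[:3,:3]@d
def onplane(name,u,v,z):
    o,d=ray(name,u,v); return o+d*(z-o[2])/d[2]
def proj(name,p):
    m=viewer.camera_model(name); T=np.array(m["pose"])
    q=T[:3,:3].T@(np.asarray(p)-T[:3,3])
    return np.array([m["cx"]+m["fx"]*q[0]/-q[2], m["cy"]+m["fy"]*q[1]/q[2]])
E
python3 - <<'E'
from h import *
for n in("top","side"):
    print(n,{k:np.round(v,3).tolist() if k!='dist' else v for k,v in viewer.camera_model(n).items()})
    cv2.imwrite(f"pics/{n}0.png",viewer.read_camera(n))
print(robot.observe())
E
```

```text
pics
top {'fx': 389.46, 'fy': 389.46, 'cx': 319.387, 'cy': 199.465, 'pose': [[0.021, 0.99, -0.143, 0.446], [-0.999, 0.025, 0.028, 0.005], [0.032, 0.142, 0.989, 1.138], [0.0, 0.0, 0.0, 1.0]]}
side {'fx': 417.347, 'fy': 417.347, 'cx': 312.902, 'cy': 200.892, 'pose': [[-0.98, 0.115, -0.16, 0.455], [-0.196, -0.544, 0.815, 0.853], [0.007, 0.831, 0.556, 0.661], [0.0, 0.0, 0.0, 1.0]]}
{'time': 0.1, 'qpos': array([-1.47999261e+00,  3.42637974e-01,  1.52489671e+00, -2.25974248e-05,
        1.27542075e+00, -1.46018893e-01]), 'qvel': array([-0.00061064, -0.0001908 , -0.00119409,  0.00030008,  0.00081124,
       -0.00129924]), 'joint_efforts': array([ 1.54333255e-03, -4.32003736e+01, -2.44694638e+01,  7.19102542e-02,
        5.26094693e-02, -5.85068301e-05]), 'tool_pos': array([ 0.12317106, -0.51022455,  0.40413078]), 'tool_rot': array([-3.14024123e+00, -1.76906066e-04,  2.36829082e-01]), 'contact_force': array([-0.31012517, -0.21834348, -0.3474456 ]), 'torque': array([-0.01638338, -0.01224279,  0.03832092]), 'opening': 0.09165188962719018}
```

View pics/top0.png

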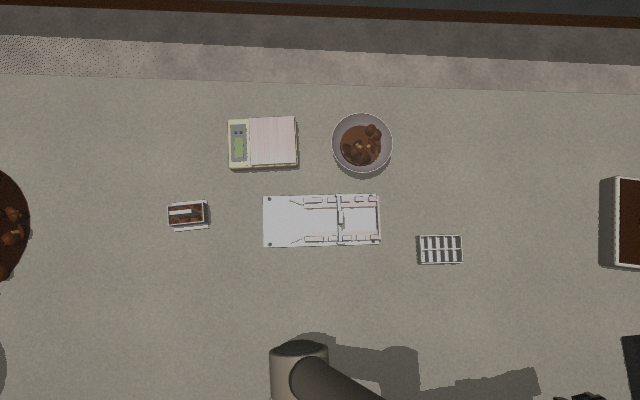

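View pics/side0.png

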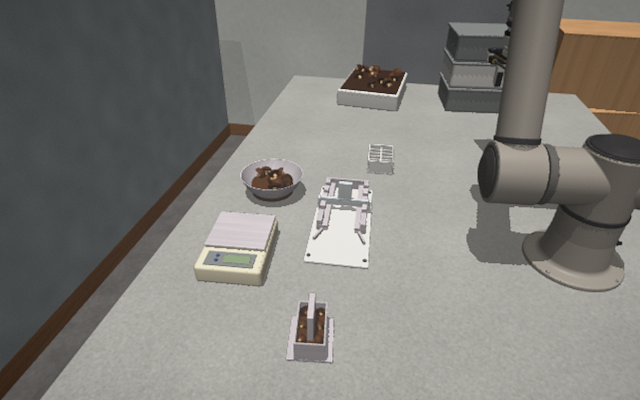

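The top view shows the track at about (262-381, 194-247), mouth to the left (+y), the bar near column 340, the box at (187, 215), and the rack at (440, 250). The bowl and scale are above the track. Next I measure the plate and look closer.

```bash
python3 - <<'E'
from h import *
im=cv2.imread("pics/top0.png")
hsv=cv2.cvtColor(im,cv2.COLOR_BGR2HSV)
x0,y0,x1,y1=252,184,392,256
m=((hsv[...,2]>165)).astype(np.uint8)*255
mm=np.zeros_like(m); mm[y0:y1,x0:x1]=m[y0:y1,x0:x1]
mm=cv2.morphologyEx(mm,cv2.MORPH_CLOSE,np.ones((7,7)))
c=max(cv2.findContours(mm,cv2.RETR_EXTERNAL,cv2.CHAIN_APPROX_NONE)[0],key=cv2.contourArea)
w=np.array([onplane("top",u,v,0.008)[:2] for u,v in c[:,0]],np.float32)
r=cv2.minAreaRect(w); print(r); print(cv2.boxPoints(r)); 
a=cv2.resize(im[184:256,252:392],None,fx=5,fy=5,interpolation=cv2.INTER_CUBIC)
b=cv2.resize(im[192:240,160:216],None,fx=5,fy=5,interpolation=cv2.INTER_CUBIC)
out=np.zeros((610,720,3),np.uint8); out=out[:600]; out[:360,:700]=a; out[360:600,:280]=b
s=cv2.imread("pics/side0.png"); s1=cv2.resize(s[170:270,300:385],None,fx=2.4,fy=2.4,interpolation=cv2.INTER_CUBIC)
out[360:600,290:494]=s1
s2=cv2.resize(s[285:365,280:340],None,fx=3,fy=3,interpolation=cv2.INTER_CUBIC);out[360:600,500:680]=s2
cv2.imwrite("pics/c1.png",out)
E
```

```text
((0.5502683520317078, -0.033976733684539795), (0.14831964671611786, 0.3400730490684509), 2.98978853225708)
[[ 0.4673407   0.13196032]
 [ 0.48507822 -0.20764984]
 [ 0.633196   -0.19991378]
 [ 0.6154585   0.13969637]]
```

View pics/c1.png

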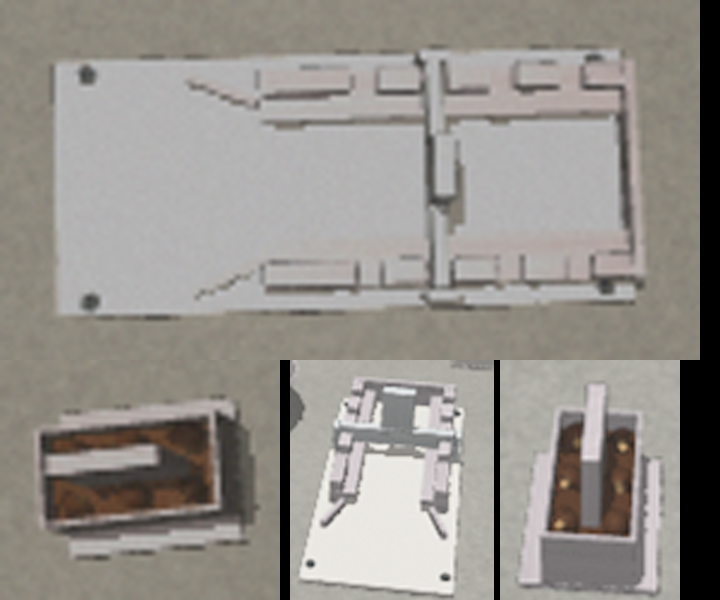

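```bash
python3 - <<'E'
from h import *
T=lambda u,v:(252+(u+.5)/5-.5,184+(v+.5)/5-.5)
B=lambda u,v:(160+(u+.5)/5-.5,192+(v-360+.5)/5-.5)
P=lambda pts,f,z:np.array([onplane("top",*f(*p),z)[:2] for p in pts])
h=P([(88,75),(90,301)],T,.008); print("holes",h,h.mean(0))
e=np.array([.052,-.9986]);n=np.array([.9986,.052])
tab=P([(434,135),(457,135),(457,200),(434,200)],T,.095);print("tabtop",tab,tab.mean(0))
bar=P([(420,52),(437,52),(462,302),(430,302)],T,.046);print("bar",bar,bar.mean(0))
rails=P([(262,68),(267,288)],T,.024);print("railmouth",rails,rails.mean(0))
rim=P([(38,430),(212,412),(220,505),(45,530)],B,.05);print("rim",rim,rim.mean(0),np.linalg.norm(np.diff(rim,axis=0),axis=1))
rib=P([(45,460),(157,444),(160,463),(47,475)],B,.095);print("rib",rib,rib.mean(0))
d=rim[1]-rim[0]+rim[2]-rim[3];print("boxyaw",np.degrees(np.arctan2(d[1],d[0])));d=rib[1]-rib[0]+rib[2]-rib[3];print(np.degrees(np.arctan2(d[1],d[0])))
E
```

```text
holes [[0.60804713 0.11976362]
 [0.47691205 0.1134874 ]] [0.54247959 0.11662551]
tabtop [[ 0.56758504 -0.07639325]
 [ 0.56788935 -0.0888372 ]
 [ 0.53273615 -0.0892652 ]
 [ 0.53244645 -0.07688039]] [ 0.55016425 -0.08284401]
bar [[ 0.62058744 -0.0716039 ]
 [ 0.62083754 -0.08128747]
 [ 0.47982121 -0.09720736]
 [ 0.47943182 -0.07929986]] [ 0.5501695  -0.08234965]
railmouth [[0.61238532 0.01814719]
 [0.48600001 0.01196186]] [0.54919266 0.01505452]
rim [[0.57516092 0.39740654]
 [0.5876706  0.30213305]
 [0.53574888 0.29443498]
 [0.51965563 0.38936636]] [0.55455901 0.34583523] [0.09609126 0.05248929 0.09628582]
rib [[0.55383608 0.37628844]
 [0.5638543  0.31785472]
 [0.55370636 0.31558527]
 [0.5458519  0.37463379]] [0.55431216 0.34609056]
boxyaw -81.44796307137585
-81.3498688288902
```

```bash

python3 -m creep '[[[27,27,0,0,0,-2],[27,27,0,0,0,-2],[27,27,0,0,0,-2],[27,27,0,0,0,-2],[27,27,0,0,0,-2]]]' -1 20
python3 -m creep '[[[27,27,0,0,0,0],[27,27,0,0,0,0],[27,27,0,0,0,0],[27,27,0,0,0,0],[27,27,0,0,0,0]]]'
python3 -m creep '[[[27,27,0,0,0,0],[27,27,0,0,0,0],[27,27,0,0,0,0],[0,0,0,0,0,0]]]'
```

```text
time: 0.52
tool_pos: [0.257, -0.3745, 0.4012]
tool_rot: [-3.138, 0.002, 0.043]
contact_force: [0.6, -0.1, 0.2]
opening: 0.0916
time: 0.93
tool_pos: [0.3962, -0.2312, 0.4002]
tool_rot: [-3.136, 0.004, 0.039]
contact_force: [0.5, -0.0, 0.4]
opening: 0.0919
time: 1.27
tool_pos: [0.4833, -0.1403, 0.3994]
tool_rot: [-3.134, 0.003, 0.044]
contact_force: [-1.7, 0.9, -0.6]
opening: 0.0917
```

```bash

python3 -m creep '[[[23,19,-15,-0.4,-0.2,0.4],[23,19,-15,0,0,0],[22,19,-15,0,0,0],[0,0,-20,0,0,0],[0,0,-20,0,0,0]]]'
python3 -m creep '[[[0,0,-10,0,0,0],[0,0,0,0,0,0]]]'
python3 - <<'E'
from h import *
t=viewer.read_camera("top");s=viewer.read_camera("side")
out=np.zeros((600,800,3),np.uint8)
out[:400]=cv2.resize(t[150:260,230:450],(800,400),interpolation=cv2.INTER_CUBIC)
out[400:,:340]=cv2.resize(s[150:270,280:400],None,fx=1.67,fy=1.67)[:200,:200].repeat(1,0) if 0 else cv2.resize(s[150:250,270:440],(340,200))
cv2.imwrite("pics/c2.png",out)
o=robot.observe();p=o["tool_pos"];print(p,o["tool_rot"])
cv2.imwrite("pics/s2.png",cv2.resize(s[120:260,260:420],(800,700))[:600])
E
```

```text
time: 1.68
tool_pos: [0.5559, -0.0779, 0.314]
tool_rot: [3.138, -0.007, 0.057]
contact_force: [-0.2, -0.2, 0.2]
opening: 0.0918
time: 1.85
tool_pos: [0.555, -0.0768, 0.2984]
tool_rot: [3.141, 0.002, 0.059]
contact_force: [-0.4, -0.0, -0.3]
opening: 0.0918
[ 0.55544582 -0.07720034  0.30051611] [ 3.14034951e+00 -1.29487003e-03  5.80293108e-02]
```

View pics/s2.png

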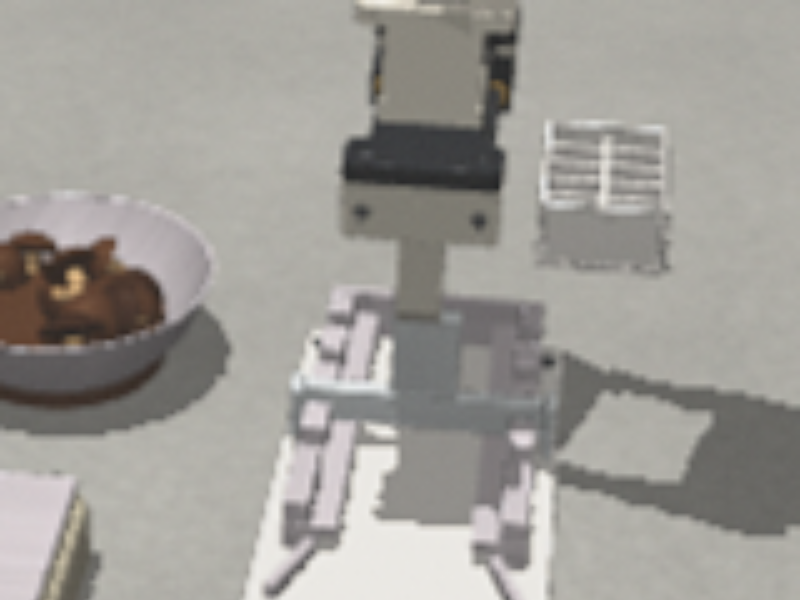

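The gripper stands above the tab (tab at about (430, 350) in the crop, fingers at (420, 280)). Descend and grip.

```bash

python3 -m creep '[[[-4,-6,-15,0,0,-0.3],[0,0,-15,0,0,0],[0,0,-15,0,0,0],[0,0,-15,0,0,0],[0,0,0,0,0,0]]]'
python3 -m creep '[[[0,0,0,0,0,0],[0,0,0,0,0,0],[0,0,0,0,0,0],[0,0,0,0,0,0],[0,0,0,0,0,0]]]' 1 15
python3 -m creep '[[[0,0,0,0,0,0],[0,0,0,0,0,0],[0,0,0,0,0,0],[0,0,0,0,0,0],[0,0,0,0,0,0]]]' 1 30
```

```text
time: 2.37
tool_pos: [0.5527, -0.0857, 0.2457]
tool_rot: [3.136, -0.014, 0.05]
contact_force: [-0.9, -0.3, 0.4]
opening: 0.0923
time: 2.78
tool_pos: [0.554, -0.0869, 0.2513]
tool_rot: [3.133, -0.021, 0.049]
contact_force: [0.3, 0.2, 0.4]
opening: 0.0631
time: 3.2
tool_pos: [0.5543, -0.0868, 0.2529]
tool_rot: [3.132, -0.024, 0.05]
contact_force: [-0.1, -0.2, -0.8]
opening: 0.0297
```

```bash

python3 -m creep '[[[-1,0,-12,0.5,1.4,0],[0,0,0,0,0,0]]]' 1 30
python3 -m creep '[[[0,0,0,0,0,0],[0,0,0,0,0,0],[0,0,0,0,0,0]]]' 1 30
```

```text
time: 3.37
tool_pos: [0.5532, -0.0867, 0.2402]
tool_rot: [-3.14, 0.002, 0.05]
contact_force: [-1.1, 1.3, -0.6]
opening: 0.0163
time: 3.62
tool_pos: [0.5536, -0.0849, 0.24]
tool_rot: [-3.136, 0.002, 0.049]
contact_force: [-0.5, -0.9, 2.9]
opening: 0.0116
```

```bash

python3 -m creep '[[[0,0,10,0,0,0],[0,0,10,0,0,0],[0,0,10,0,0,0],[0,0,0,0,0,0]]]' 1 30
python3 -m creep '[[[1,-20,0,0,0,0],[1,-20,0,0,0,0],[0,0,0,0,0,0]]]'
```

```text
time: 3.95
tool_pos: [0.5532, -0.0853, 0.2714]
tool_rot: [-3.135, 0.006, 0.049]
contact_force: [1.1, 0.5, -1.4]
opening: 0.0119
time: 4.2
tool_pos: [0.5553, -0.1257, 0.2736]
tool_rot: [-3.137, 0.003, 0.051]
contact_force: [0.2, -0.8, -1.7]
opening: 0.0118
```

```bash

python3 -m creep '[[[0,1,-8,0,-0.2,0],[0,0,-8,0,0,0],[0,0,-6,0,0,0]]]'
python3 -m creep '[[[0,0,-5,0,0,0],[0,0,-4,0,0,0],[0,0,0,0,0,0]]]'
python3 - <<'E'
from h import *
o=robot.observe();print(o["tool_pos"],o["tool_rot"],o["contact_force"])
s=viewer.read_camera("side")
cv2.imwrite("pics/s3.png",cv2.resize(s[140:260,280:400],(600,600),interpolation=cv2.INTER_CUBIC))
E
```

```text
time: 4.45
tool_pos: [0.5553, -0.1249, 0.2519]
tool_rot: [-3.138, -0.004, 0.049]
contact_force: [-9.5, 0.3, 15.1]
opening: 0.0117
time: 4.7
tool_pos: [0.555, -0.1233, 0.2401]
tool_rot: [-3.137, -0.002, 0.051]
contact_force: [0.7, -2.0, 3.7]
opening: 0.0118
[ 0.55498301 -0.12327665  0.24012859] [-3.13702598e+00 -1.74494018e-03  5.10010296e-02] [ 0.71602499 -2.04657285  3.66915404]
```

View pics/s3.png

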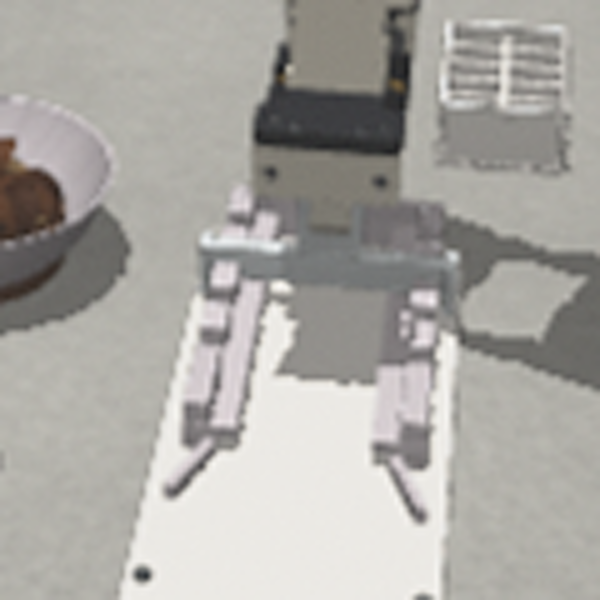

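The bar sits across the third notch pair at the seated grip height. Release it.

```bash

python3 -m creep '[[[0,0,0,0,0,0],[0,0,0,0,0,0],[0,0,0,0,0,0],[0,0,0,0,0,0]]]' -1
python3 -m creep '[[[0,0,15,0,0,0],[0,0,20,0,0,0],[0,0,25,0,0,0],[0,0,25,0,0,0],[0,0,25,0,0,0]]]'
python3 - <<'E'
from h import *
o=robot.observe();print(o["tool_pos"],o["tool_rot"],o["qpos"])
t=viewer.read_camera("top");s=viewer.read_camera("side");cv2.imwrite("pics/t4.png",t)
cv2.imwrite("pics/s4.png",cv2.resize(s[140:260,280:400],(600,600),interpolation=cv2.INTER_CUBIC))
E
```

```text
time: 5.08
tool_pos: [0.555, -0.1225, 0.2404]
tool_rot: [-3.136, -0.001, 0.052]
contact_force: [0.7, 0.2, -0.5]
opening: 0.0338
time: 5.5
tool_pos: [0.5527, -0.1217, 0.3484]
tool_rot: [-3.13, 0.012, 0.051]
contact_force: [0.6, 0.6, -0.3]
opening: 0.0674
[ 0.55270954 -0.12174039  0.34835853] [-3.13046959  0.01177533  0.05116106] [-0.35360085  0.46874482  1.48830732  0.00599536  1.1997505   1.16388355]
```

View pics/s4.png

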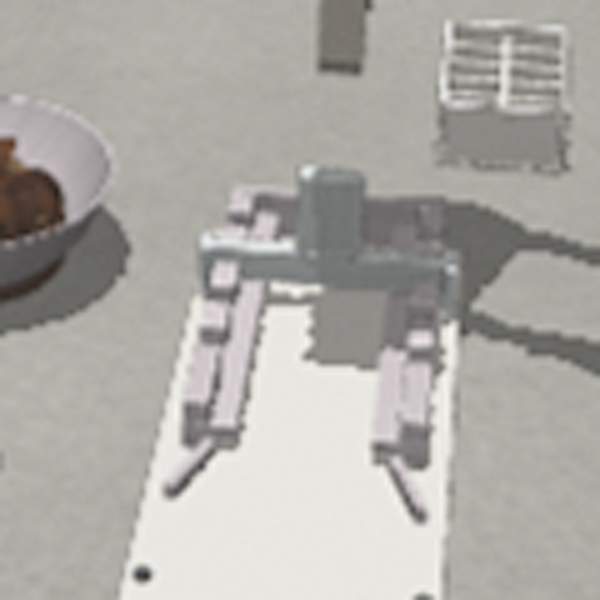

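The bar is released, level and down in the third pair. Now move over to the box while turning.

```bash

R='ignored'
python3 -m creep '[[[0,32,0,-0.6,-0.6,6.9],[0,32,0,0,0,6.9],[0,32,0,0,0,6.9],[0,32,0,0,0,6.9],[0,32,0,0,0,6.9]]]' -1
python3 -m creep '[[[0,32,0,0,0,6.9],[0,32,0,0,0,6.9],[0,32,0,0,0,6.9],[0,32,0,0,0,6.9],[0,32,0,0,0,6.9]]]'
python3 -m creep '[[[0,32,0,0,0,6.9],[0,32,0,0,0,6.9],[0,0,0,0,0,0]]]'
```

```text
time: 6.02
tool_pos: [0.5529, 0.0369, 0.3514]
tool_rot: [3.134, -0.009, 0.665]
contact_force: [0.9, -1.0, -0.2]
opening: 0.0919
time: 6.43
tool_pos: [0.5506, 0.2045, 0.3481]
tool_rot: [3.137, -0.006, 1.29]
contact_force: [0.3, 0.0, -0.7]
opening: 0.0917
time: 6.68
tool_pos: [0.5486, 0.2767, 0.3456]
tool_rot: [3.14, -0.008, 1.551]
contact_force: [-2.1, -0.7, 0.1]
opening: 0.0917
```

```bash

python3 -m creep '[[[3,32,0,0,0.4,5],[3,32,0,0,0,4.7],[0,4,-20,0,0,0],[0,0,-10,0,0,0],[0,0,0,0,0,0]]]'
python3 - <<'E'
from h import *
s=viewer.read_camera("side");o=robot.observe();print(o["tool_pos"],o["tool_rot"])
cv2.imwrite("pics/s5.png",cv2.resize(s[220:380,240:400],(600,600),interpolation=cv2.INTER_CUBIC))
E
```

```text
time: 7.1
tool_pos: [0.5532, 0.3489, 0.3109]
tool_rot: [-3.132, -0.006, 1.729]
contact_force: [-0.6, -0.4, -0.7]
opening: 0.0918
[0.55326571 0.34846441 0.31130945] [-3.13178252 -0.00598346  1.72829696]
```

View pics/s5.png

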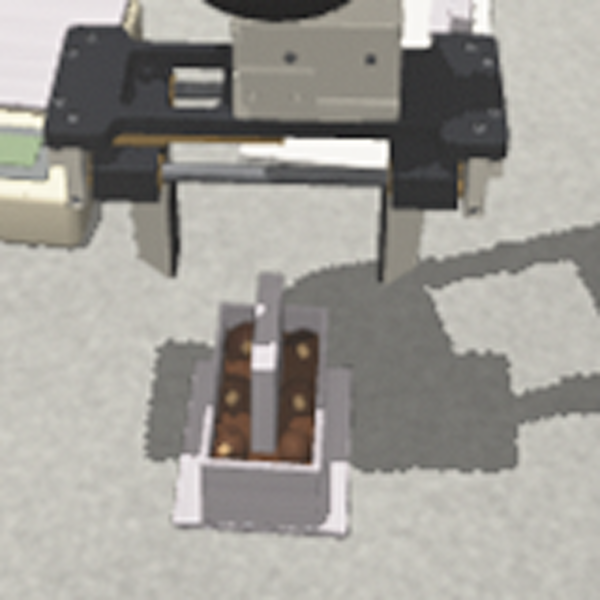

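```bash

python3 -m creep '[[[1,-3,-20,-0.3,-0.6,-0.4],[0,0,-20,0,0,0],[0,0,-20,0,0,0],[0,0,-14,0,0,0],[0,0,0,0,0,0]]]'
python3 -m creep '[[[0,0,0,0,0,0],[0,0,0,0,0,0],[0,0,0,0,0,0],[0,0,0,0,0,0]]]' 1 45
```

```text
time: 7.57
tool_pos: [0.556, 0.3397, 0.2392]
tool_rot: [3.136, 0.001, 1.711]
contact_force: [-0.1, 0.7, -0.7]
opening: 0.0921
time: 7.9
tool_pos: [0.5577, 0.3372, 0.2433]
tool_rot: [3.133, 0.0, 1.707]
contact_force: [-0.3, -0.5, 0.9]
opening: 0.0696
```

```bash

python3 -m creep '[[[-3,7,-6,0,0.5,0.7],[0,0,0,0,0,0],[0,0,0,0,0,0]]]' 1 45
python3 -m creep '[[[0,0,0,0,0,0],[0,0,0,0,0,0],[0,0,0,0,0,0],[0,0,0,0,0,0],[0,0,0,0,0,0]]]' 1 45
python3 -m creep '[[[0,0,0,0,0,0],[0,0,0,0,0,0]]]' 1 45
```

```text
time: 8.15
tool_pos: [0.555, 0.3451, 0.2395]
tool_rot: [3.138, -0.003, 1.72]
contact_force: [0.8, 0.1, 0.1]
opening: 0.0498
time: 8.57
tool_pos: [0.5546, 0.3458, 0.2396]
tool_rot: [3.138, -0.003, 1.721]
contact_force: [0.2, 0.7, -0.1]
opening: 0.0164
time: 8.73
tool_pos: [0.5548, 0.3458, 0.2396]
tool_rot: [3.137, -0.003, 1.721]
contact_force: [0.1, 1.2, 0.7]
opening: 0.0115
```

```bash

python3 -m creep '[[[0,0,10,0,0,0],[0,0,10,0,0,0],[0,0,10,0,0,0],[0,0,0,0,0,0]]]' 1 45
python3 -m creep '[[[-2,-25,0,0,0,-1],[-2,-25,0,0,0,-1],[-2,-25,0,0,0,-1],[-2,-25,0,0,0,-1],[-2,-25,0,0,0,-1]]]'
python3 -m creep '[[[0,-25,0,0,0,-0.7],[0,-25,0,0,0,0],[0,-25,0,0,0,0],[0,0,0,0,0,0]]]'
```

```text
time: 9.07
tool_pos: [0.5542, 0.3454, 0.2707]
tool_rot: [-3.141, -0.002, 1.721]
contact_force: [0.6, -0.1, -2.6]
opening: 0.0121
time: 9.48
tool_pos: [0.5427, 0.2213, 0.2735]
tool_rot: [3.135, -0.005, 1.638]
contact_force: [0.3, -0.3, -3.4]
opening: 0.0118
time: 9.82
tool_pos: [0.5416, 0.1393, 0.2752]
tool_rot: [3.135, -0.003, 1.622]
contact_force: [0.1, -0.4, -3.3]
opening: 0.012
```

```bash

python3 -m creep '[[[1,-20,0,0,0.2,0],[1,-20,0,0,0,0],[0,-15,0,0,0,0],[0,0,0,0,0,0]]]'
python3 - <<'E'
from h import *
o=robot.observe();p=o["tool_pos"];print(p,o["tool_rot"])
e=np.array([.050,-.9988]);n=np.array([.9988,.05])
print("to go to (.5435,.080):",(np.array([.5435,.080])-p[:2])*1000)
t=viewer.read_camera("top");s=viewer.read_camera("side")
out=np.zeros((600,800,3),np.uint8)
out[:,:420]=cv2.resize(s[150:290,290:388],(420,600),interpolation=cv2.INTER_CUBIC)
out[:300,420:]=cv2.resize(t[184:256,250:341],(380,300),interpolation=cv2.INTER_CUBIC)
cv2.imwrite("pics/c6.png",out)
E
```

```text
time: 10.15
tool_pos: [0.5437, 0.0818, 0.277]
tool_rot: [3.135, -0.004, 1.62]
contact_force: [0.6, -0.8, -3.0]
opening: 0.0115
[0.54367603 0.08181082 0.27701845] [ 3.13544276 -0.00404022  1.62023479]
to go to (.5435,.080): [-0.17602857 -1.81081933]
```

View pics/c6.png

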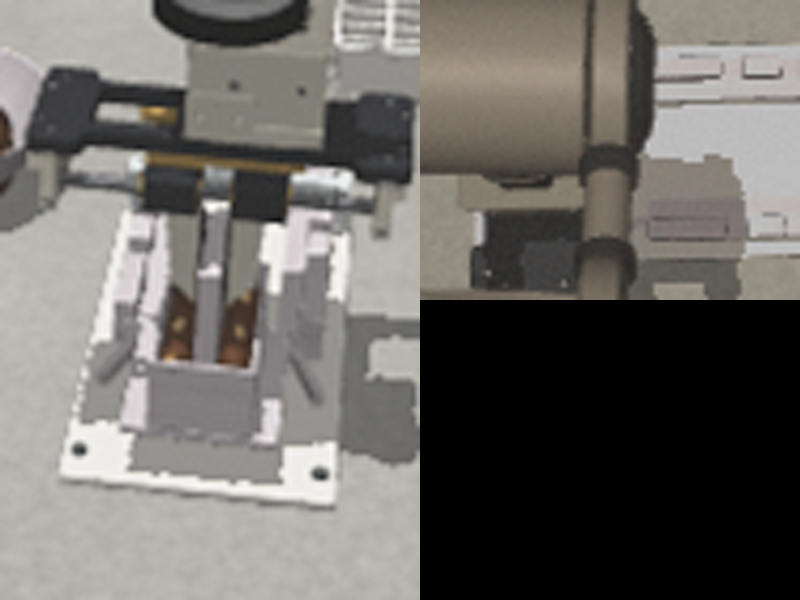

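The box hangs level above the apron between the guides (guides at (110, 360) and (305, 375) in the crop). Lower it.

```bash

python3 -m creep '[[[0,0,-10,0,0.2,0],[0,0,-10,0,0,0],[0,0,-6,0,0,0],[0,0,-3,0,0,0],[0,0,0,0,0,0]]]'
```

```text
time: 10.67
tool_pos: [0.5438, 0.0874, 0.2474]
tool_rot: [3.136, -0.005, 1.625]
contact_force: [-1.4, -3.0, 7.0]
opening: 0.0121
```

```bash

python3 -m creep '[[[0.7,-12,0.5,0,0.2,-0.2],[0.6,-12,0,0,0,0],[0.6,-12,0,0,0,0],[0,0,0,0,0,0]]]'
```

```text
time: 11.0
tool_pos: [0.5459, 0.0509, 0.2474]
tool_rot: [3.139, -0.006, 1.626]
contact_force: [1.5, -1.1, -0.1]
opening: 0.0116
```

```bash

python3 -m creep '[[[0.3,-10,0,-0.1,0,-0.2],[0.5,-10,0,0,0,0],[0.5,-10,0,0,0,0],[0,0,0,0,0,0]]]'
python3 -m creep '[[[0.3,-10,0,0,0,0],[0.5,-10,0,0,0,0],[0.5,-10,0,0,0,0],[0,0,0,0,0,0]]]'
```

```text
time: 11.33
tool_pos: [0.5475, 0.0174, 0.2474]
tool_rot: [3.138, -0.005, 1.62]
contact_force: [1.0, -2.6, -0.5]
opening: 0.012
time: 11.67
tool_pos: [0.5489, -0.0159, 0.2474]
tool_rot: [3.138, -0.005, 1.619]
contact_force: [0.9, -1.8, 0.5]
opening: 0.0119
```

```bash

python3 -m creep '[[[0.4,-10,0,0,0,0],[0.5,-10,0,0,0,0],[0.5,-10,0,0,0,0],[0,0,0,0,0,0]]]'
python3 -m creep '[[[0.2,-6,0,0,0,0],[0.2,-5,0,0,0,0],[0,0,0,0,0,0]]]'
```

```text
time: 12.0
tool_pos: [0.5503, -0.0491, 0.2474]
tool_rot: [3.138, -0.005, 1.619]
contact_force: [-0.0, -1.9, 0.2]
opening: 0.012
time: 12.25
tool_pos: [0.5508, -0.0616, 0.2475]
tool_rot: [3.138, -0.005, 1.618]
contact_force: [1.0, 0.1, 1.4]
opening: 0.0117
```

```bash

for i in 1; do python3 -m creep '[[[0.1,-3,0,0,0,0],[0,0,0,0,0,0]]]'; done
python3 -m creep '[[[0.1,-2.5,0,0,0,0]]]'
python3 -m creep '[[[0.1,-2.5,0,0,0,0]]]'
```

```text
time: 12.42
tool_pos: [0.5509, -0.0649, 0.2474]
tool_rot: [3.138, -0.005, 1.618]
contact_force: [0.7, -0.8, -0.2]
opening: 0.0118
time: 12.5
tool_pos: [0.551, -0.0671, 0.2475]
tool_rot: [3.138, -0.005, 1.619]
contact_force: [0.8, 2.9, 2.3]
opening: 0.0118
time: 12.58
tool_pos: [0.5511, -0.0695, 0.2475]
tool_rot: [3.138, -0.006, 1.619]
contact_force: [-0.3, 1.4, -0.4]
opening: 0.0119
```

```bash

python3 -m creep '[[[0.1,-2,0,0,0,0]]]'
python3 -m creep '[[[0.1,-2,0,0,0,0]]]'
python3 - <<'E'
from h import *
t=viewer.read_camera("top");s=viewer.read_camera("side")
out=np.zeros((600,800,3),np.uint8)
out[:,:400]=cv2.resize(s[140:260,300:380],(400,600),interpolation=cv2.INTER_CUBIC)
out[:400,400:]=cv2.resize(t[180:260,310:390],(400,400),interpolation=cv2.INTER_CUBIC)
cv2.imwrite("pics/c7.png",out)
E
```

```text
time: 12.67
tool_pos: [0.5512, -0.0714, 0.2475]
tool_rot: [3.138, -0.006, 1.619]
contact_force: [0.6, 3.5, 2.5]
opening: 0.0118
time: 12.75
tool_pos: [0.5512, -0.0726, 0.2477]
tool_rot: [3.139, -0.009, 1.619]
contact_force: [-0.2, 12.9, 6.6]
opening: 0.0117
```

View pics/c7.png

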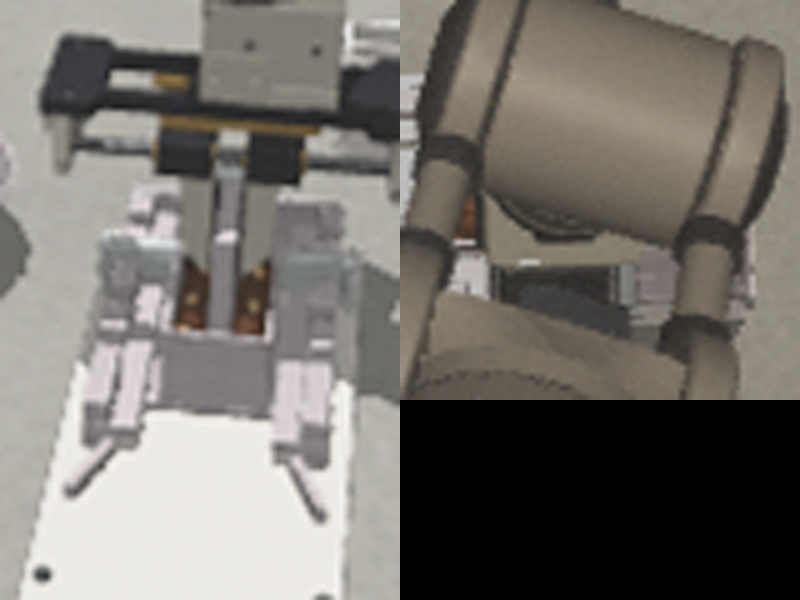

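The box is in the mouth under the lips and presses on the bar with 13 N. Release and rise.

```bash

python3 -m creep '[[[0,0.5,0,0,0,0],[0,0,0,0,0,0],[0,0,0,0,0,0],[0,0,0,0,0,0]]]' -1
python3 -m creep '[[[0,0,15,0,0,0],[0,0,20,0,0,0],[0,0,25,0,0,0],[0,0,25,0,0,0],[0,0,25,0,0,0]]]'
python3 -m creep '[[[-25,0,25,0,0,0],[-30,0,20,0,0,0],[-30,0,0,0,0,0],[-30,0,0,0,0,0],[0,0,0,0,0,0]]]'
python3 - <<'E'
from h import *
t=viewer.read_camera("top");s=viewer.read_camera("side");cv2.imwrite("pics/t8.png",t)
out=np.zeros((600,800,3),np.uint8)
out[:,:400]=cv2.resize(s[140:260,300:380],(400,600),interpolation=cv2.INTER_CUBIC)
out[:400,400:]=cv2.resize(t[180:260,310:390],(400,400),interpolation=cv2.INTER_CUBIC)
cv2.imwrite("pics/c8.png",out)
E
```

```text
time: 13.18
tool_pos: [0.5511, -0.0724, 0.2475]
tool_rot: [3.139, -0.007, 1.62]
contact_force: [-0.8, -0.8, -0.4]
opening: 0.0338
time: 13.6
tool_pos: [0.5489, -0.0734, 0.3545]
tool_rot: [-3.129, -0.01, 1.619]
contact_force: [-0.2, -0.0, -1.2]
opening: 0.0668
time: 14.02
tool_pos: [0.4307, -0.0746, 0.4067]
tool_rot: [-3.14, -0.003, 1.62]
contact_force: [0.3, 0.4, 0.1]
opening: 0.0914
```

View pics/c8.png

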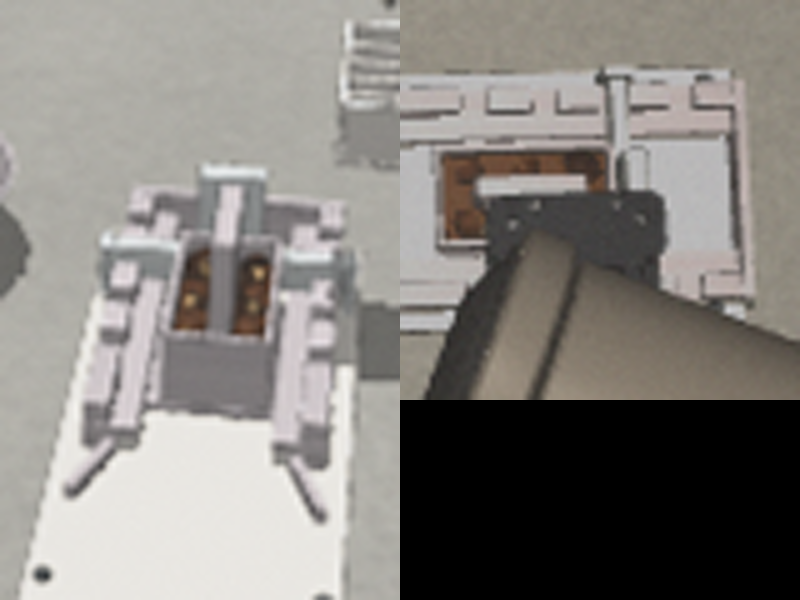

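The bar is level in the third pair, the box sits flat under the lips with its rim (608) against the bar (610), and the gripper is clear. Hand in.

```bash
python3 -c "
from h import *
print(robot.hand_in())"
```

```text
the job is handed in; nothing more can be done
None
```

The job was handed in at about 14 s on the robot's clock, and no verdict was reported.

- **Stop bar:** I lifted it and moved it one notch pair farther from the mouth. It came down at the same height as its original seat (tool height 0.2401 m against 0.2400 m). The last pictures show it square and level.
- **Filled box:** I carried it upright to the mouth, slid it in flat under the lips and pressed it against the bar until the contact force reached about 13 N. Then I let go and drew the arm back.
- **Last checks:** The final pictures show the box against the bar, with the two edges about 2 zoomed pixels apart (under 1 mm), and the gripper clear. No check disagreed. I did not measure the final bar and box poses numerically, and I did not measure whether the rack, bowl and scale had stayed put. No unexpected contact forces showed up along the way.

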